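Load the film rack, oldest roll first

ROBOT

A 6-joint arm with a two-finger parallel gripper is mounted at the origin on the work surface. World frame = base frame: x ahead of the robot, y to its left, z up, the work surface at z = 0. Lengths are in m, angles in rad, forces in N, time in s.
With the tool pointing down it reaches from about 0.35 to 0.975 m from the base axis. Payload 4.9 kg.
Tool frame: the origin (TCP) lies at the very end of the fingers, on their centre line; the grasp point (between the pads) lies 19 mm behind it; z points along the fingers, y is the line along which they close (so a half turn about z gives the same grasp; the last joint's range is limited). The gripper opens to 85 mm and grips with 20 to 120 N. Pads are 22 mm wide; open, the fingers measure 114 mm over their backs; the gripper's body (76 mm by 85 mm) begins 54 mm behind the grasp point. The pads swing forward as they close: fully open they stand 13 mm farther back than shut.
Start: joints at [1.065, 0.053, 1.613, -0, 1.476, -0.119], TCP at [0.236, 0.579, 0.21] pointing down, gripper open.
Joint ranges: [-3.01, 3.01], [-1.01, 2.22], [0.06, 2.58], [-1.02, 4.17], [0.09, 2.62], [-3.14, 3.14]. Speed limits (rad/s): [2.57, 2.57, 3.14, 3.14, 3.14, 3.14].

INTERFACE

Orientations are given as a rotation vector (axis times angle).
In Python, from station import ctrl gives the robot as it stands.
- The arm moves only by the shell command python3 -m crank 'ROWS' [OPENING] [FORCE]. ROWS is text: rows parted by semicolons, each of 4 numbers parted by spaces: the shift along the world's x, y, z in units of 0.5 m (1.0 is 0.5 m), then the turn about the world's z in units of 90 degrees (1.0 is 90 degrees). In form: x y z turn; .... A call has exactly 5 rows; each row shifts and turns the commanded pose from where the row before left it; what a row does not reach is not made up. A row lasts 1/12 s, in which the tool goes at most 41.7 mm and 7.16 degrees, less where a joint would pass 70% of its speed; a pose out of reach is approached as far as the arm can. A call with a number of a shift or a turn outside -1 to 1 is refused whole. A call with a gripper value outside its range is refused whole. OPENING is the opening in per cent of the stroke, from 0 (shut) to 100 (fully open), set as the call begins (- or left out, the last holds). The fingers move at their own pace and stop on an object; FORCE is the grip in N (left out, the last holds). Time passes only in rows, so rows that do not move let the fingers close, or fill a call up. It gives the time, the measured TCP pose, the force, the opening and the grip force at its end, in the units of the state.
- ctrl.get_obs(): the state, without advancing time (a new reading comes with each control period).
- ctrl.get_image(name): name is "scene" or "top" or "wrist"; returns (picture, depth): 480x640x3 uint8, red, green, blue; 480x640 float32, m along the optical axis (not along the pixel's ray), 0 where there is no reading.
- ctrl.get_calibration(name): a dict with "fx", "fy", "cx", "cy" (pixels), "extrinsics" (4x4, takes a point from world to camera coordinates). Camera axes: x right, y down, z forward; pixel columns grow to the right and rows downward; lengths in m; the calibration is good to about 2 mm. The wrist camera is an equidistant fisheye: a pixel r from the principal point sees the ray r / f radians off the axis. A picture is of the moment at which its call begins: read the wrist's pose just before it. get_calibration takes no time and is no camera call; for the wrist camera it gives the pose at the moment of the call.
- ctrl.finish_job(): hands the job in; it is judged then, once.
The state is a dict: "t": time; "q": joint angles; "dq": joint speeds; "effort": joint torques, N m; "tool_pos": TCP position; "tool_rot": TCP orientation; "contact_force": force on the tool from outside, world axes, zero at the start; "wrist_torque": the same for the moment, N m; "opening": finger opening in m; "grip_force": force on a finger pad.
Only numpy, scipy, OpenCV 4.12 (cv2) and the standard library are available. Lean on these libraries where they do the work, as an engineer would, in place of code of your own. Each camera call takes 0.05 s, during which the arm holds its last target. There are 200 camera calls.

TASK

Load the three film canisters one by one into the gravity-feed rack through its raised open mouth, so that they come out at the low stop in date order: first the thick aluminium case with the knurled cap, then the black pot with the overhanging lid, last the slim tube with the flush lid. Turn each so that its lid faces the rack's open side, with only a low rail and no high cheek, where lids can be read; lower it into the mouth rather than dropping it and let it roll down until it rests against the stop or the one before. Do not push about the other things in the tray.

Things in the scene. Friction and masses are not known exactly. Their poses are not given: they have to be found in the camera images.
- rack: gravity-feed film rack of bent aluminium, fixed. Origin under its middle, at the height of the work surface; x runs along the lane from the low stop to the raised open mouth, y towards the high cheek, z up. The flat lane floor, 235 mm long, slopes 14 degrees (0.244 rad) down towards -x. A canister let go on its side in the mouth, square to the lane, rolls down by itself
- rack_mouth (a point): the place to load: on the lane floor, on its middle line, 185 mm up the lane from the stop, in the rack frame at (65, 0, 67) mm; axes as the rack's. Here the lane is 70 mm wide and open above; its guide strips are 8 mm high. From 160 to 130 mm up the lane it narrows to 58 mm
- rack_stop (a point): foot of the upturned stop (22 mm high), on the lane floor, on its middle line, in the rack frame at (-115, 0, 22) mm; axes as the rack's. The lane is 58 mm wide here, guide strips 8 mm high on both sides and a cheek 46 mm high outside the one at +y; a keeper wire 42 mm above the floor covers the middle line up to 125 mm up the lane
- rack_rail (a point): middle of the foot of the low rail, 8 mm high, along the rack's -y side: the low-railed side, to which the lids are to face; axes as the rack's
- case_center (a point): thick brushed-aluminium film case, a straight cylinder 38 mm in diameter and 54 mm long, lying on its side; its lid is a deep screw cap (last 18 mm) with knurled ribs, set off by a dark groove. The point is its centre, on its axis; x runs along the axis from base to lid
- case_lid (a point): centre of the lid's end face of the aluminium case, 27.0 mm from its centre along +x; same axes
- rimpot_center (a point): black plastic film pot 54 mm long, lying on its side: a waisted body 28 mm in diameter, 40 mm long, between an overhanging lid (33 mm in diameter, 10.5 mm deep) and a thin foot rim (33 mm, 3 mm deep); it lies and rolls on lid and rim, its axis 16.5 mm above what it lies on; grip it on the waist. The point is its centre, on its axis; x runs along the axis from base to lid
- rimpot_lid (a point): centre of the lid's end face of the black pot, 27.0 mm from its centre along +x; same axes
- slim_center (a point): slim straight film tube in milky plastic, 28 mm in diameter and 54 mm long, lying on its side; its flush stopper lid (last 8.5 mm) is set off by a dark groove and has a dished end face. The point is its centre, on its axis; x runs along the axis from base to lid
- slim_lid (a point): centre of the lid's end face of the slim tube, 27.0 mm from its centre along +x; same axes
- tray: the wooden pull-out tray, fixed; 430 x 450 mm inside, its flat inner floor 12 mm above the work surface, rim 12 mm above that floor; origin at the height of the work surface, under its middle. Canisters and bystanders lie on its floor
- cap_pinch: centre-pinch lens cap, disc 49 mm in diameter, 8 mm thick; a bystander lying in the tray, origin at its underside
- cap_side: side-pinch lens cap, disc 58 mm in diameter, 9 mm thick; a bystander lying in the tray, origin at its underside
- cap_rear: ribbed rear lens cap, 64 mm in diameter, 14 mm high; a bystander lying in the tray, origin at its underside
- cap_push: push-on lens cap, 52 mm in diameter, 13 mm high; a bystander lying in the tray, origin at its underside
- ext_tube: chrome extension tube, a ring 62 mm in diameter, 21 mm high; a bystander lying in the tray, origin at its underside
- grip_ring: black silicone lens grip ring, 72 mm in diameter, 12 mm high; a bystander lying in the tray, origin at its underside
- prism: small glass prism lying on a face, 36 x 25 x 22 mm; a bystander lying in the tray, origin at its underside
- cold_shoe: aluminium cold-shoe mount, 22 x 22 x 16 mm; a bystander lying in the tray, origin at its underside
Things that resemble listed ones, but are neither listed nor needed, are in the scene too. What is shaped like the part that bears rimpot_center but pink is not meant. Leave any pink look-alike of the part that bears case_center alone.

How it is judged:
By the outcome, as a careful person would: the job done as asked, in the order asked, and still so for the second after the job is handed in, with the robot touching nothing.
It also fails if it takes over 72 s, if anything falls off the work surface, if the arm or the gripper's body presses on something with over 40 N, if the wrist force passes 120 N, or if a joint passes its speed limit or range.

## Working session

There is one attempt and no reset: what is moved stays moved. The work goes in short steps, Python scripts to look and compute and a shell command to move; the robot and the scene stay as the last step left them, time stands still between calls to the robot, and variables do not carry over. Pictures are saved under pics/ and viewed, at most 10 in all, crops included, and the job is handed in when it is done.

```bash
mkdir -p pics; ls
python3 - <<'E'
from station import ctrl
import cv2,numpy as np
for n in("top","scene"):
    im,d=ctrl.get_image(n); c=ctrl.get_calibration(n); np.savez("pics/"+n,im=im,d=d,K=[c[k] for k in("fx","fy","cx","cy")],E=c["extrinsics"])
    cv2.imwrite(f"pics/{n}0.png",im[:,:,::-1]); print(n,c)
print(ctrl.get_obs())
E
```

```text
pics
top {'fx': 478.6112015283506, 'fy': 478.6112015283506, 'cx': 319.3473878347034, 'cy': 234.73852439290027, 'extrinsics': array([[ 0.00838776, -0.99991903, -0.00956932,  0.08030216],
       [-0.98035931, -0.00633724, -0.19711789,  0.55708024],
       [ 0.19704128,  0.01103475, -0.98033309,  1.04170627],
       [ 0.        ,  0.        ,  0.        ,  1.        ]])}
scene {'fx': 619.5670739703486, 'fy': 619.5670739703486, 'cx': 323.0611306669864, 'cy': 240.15130441450748, 'extrinsics': array([[-0.06174566,  0.99805349,  0.00875824, -0.01784475],
       [ 0.77618875,  0.05353263, -0.62822391, -0.35224257],
       [-0.62746992, -0.03199206, -0.7779833 ,  1.68606305],
       [ 0.        ,  0.        ,  0.        ,  1.        ]])}
{'t': 0.1, 'q': array([ 1.06503739e+00,  5.33112215e-02,  1.61411325e+00, -1.55024352e-06,
        1.47599026e+00, -1.18998931e-01]), 'dq': array([-0.00034553, -0.00032924, -0.00365957,  0.00080732, -0.00305277,
        0.00037771]), 'effort': array([-1.73879348e-04, -3.94906855e+01, -3.71361673e+01, -8.92361231e-05,
        3.90304936e-03, -6.75008081e-06]), 'tool_pos': array([0.23545921, 0.57832278, 0.2083993 ]), 'tool_rot': array([-6.03634032e-01, -3.08248505e+00,  2.72386631e-03]), 'contact_force': array([ 0.91778259,  0.31545012, -0.54713815]), 'wrist_torque': array([ 0.00951844,  0.01583262, -0.0263181 ]), 'grip_force': 0.0, 'opening': 0.08517689969107055}
```

View pics/top0.png

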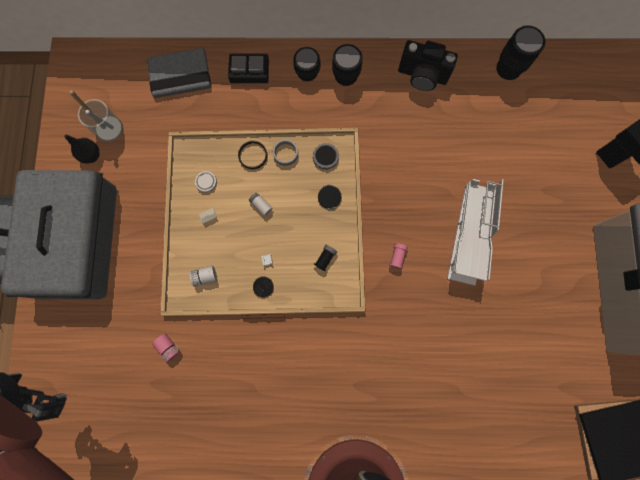

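View pics/scene0.png

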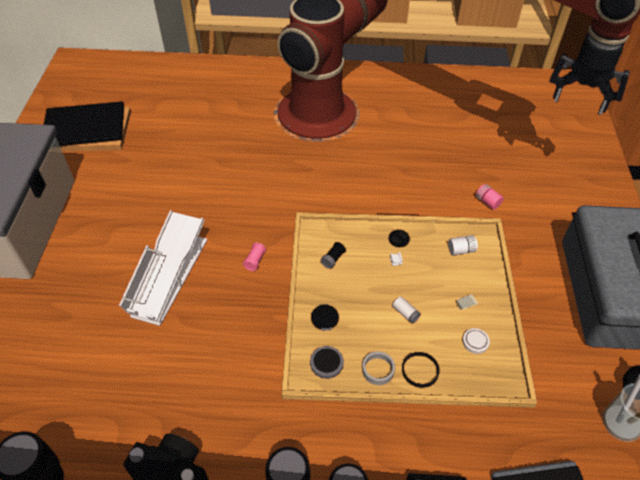

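The top view shows the case (203,277), black pot (325,258), slim tube (261,205), and the rack around (475,232) with its mouth at the bottom, (465,272), and cheek to the right. Pink decoys are at (167,348) and (398,256). I'll zoom in and compute positions.

```bash
cat > h.py <<'E'
import numpy as np,cv2
def load(n):
    z=np.load(f"pics/{n}.npz"); return z["im"],z["d"],z["K"],z["E"]
def ray(K,E,u,v,z):
    R,t=E[:3,:3],E[:3,3]; c=-R.T@t
    d=R.T@np.array([(u-K[2])/K[0],(v-K[3])/K[1],1]); return c+d*(z-c[2])/d[2]
def pt(K,E,d,u,v):
    Z=d[int(v),int(u)]; R,t=E[:3,:3],E[:3,3]
    return R.T@(np.array([(u-K[2])/K[0]*Z,(v-K[3])/K[1]*Z,Z])-t)
def proj(K,E,p):
    q=E[:3,:3]@np.asarray(p)+E[:3,3]; return K[0]*q[0]/q[2]+K[2],K[1]*q[1]/q[2]+K[3]
E
python3 - <<'E'
from h import *
im,d,K,E=load("top")
def crop(im,u,v,w,h,W,H): return cv2.resize(im[v-h//2:v+h//2,u-w//2:u+w//2],(W,H),interpolation=cv2.INTER_CUBIC)
a=crop(im,475,234,90,130,400,578)
b=np.vstack([crop(im,u,v,50,36,266,192) for u,v in((204,277),(325,258),(261,205))])[:578]
b=cv2.copyMakeBorder(b,0,578-b.shape[0],0,0,0) if b.shape[0]<578 else b
cv2.imwrite("pics/z1.png",np.hstack([a,b])[:,:,::-1])
for n,l in(("top",[(204,277),(325,258),(261,205),(470,250),(465,270),(240,240),(400,320)]),("scene",[(464,246),(334,255),(406,309)])):
    im,d,K,E=load(n)
    for u,v in l: print(n,u,v,pt(K,E,d,u,v).round(4))
# rack point cloud: height mask
im,d,K,E=load("top")
P=np.array([[*pt(K,E,d,u,v),u,v] for v in range(170,300) for u in range(440,512) if d[v,u]>0])
m=P[:,2]>.012; Q=P[m]; print(Q.min(0).round(3),Q.max(0).round(3))
hull=cv2.minAreaRect(Q[:,:2].astype(np.float32)); print(hull)
E
```

```text
top 204 277 [0.4588 0.3473 0.0434]
top 325 258 [0.5047 0.0711 0.0425]
top 261 205 [0.6296 0.2225 0.0426]
top 470 250 [ 0.5222 -0.256   0.0626]
top 465 270 [ 0.4751 -0.2387  0.0752]
top 240 240 [0.5505 0.2734 0.016 ]
top 400 320 [ 3.667e-01 -1.041e-01  1.000e-04]
scene 464 246 [0.4805 0.3526 0.0429]
scene 334 255 [0.5208 0.0732 0.0384]
scene 406 309 [0.6458 0.2246 0.036 ]
[ 4.53e-01 -3.40e-01  1.20e-02  4.49e+02  1.79e+02] [ 6.96e-01 -2.12e-01  1.01e-01  5.03e+02  2.80e+02]
((0.5772148966789246, -0.275373637676239), (0.07882615923881531, 0.24596244096755981), 77.06402587890625)
```

View pics/z1.png

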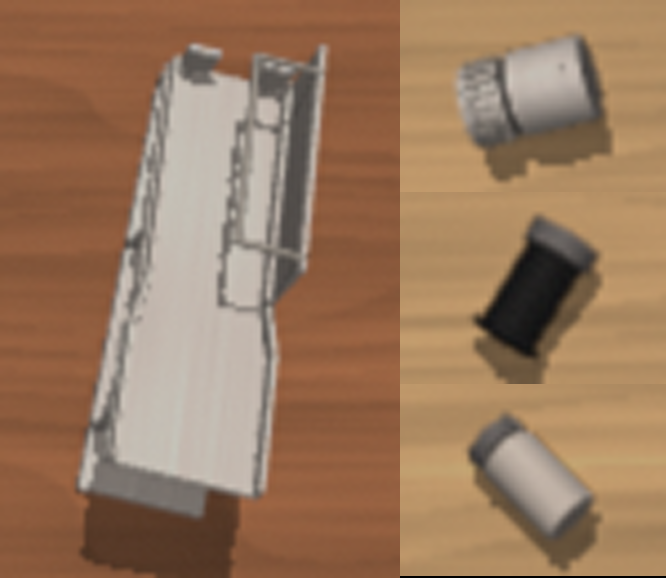

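The crop shows the case lid (knurled) at the left end, the pot lid (thick, grey) at upper right, and the slim tube's lid (dark groove) at upper left. On the rack, the mouth lip is at the bottom, the low rail on the left and the cheek at upper right.

Run:
```python
from h import *
from scipy import ndimage
im,d,K,E=load("top"); hv=cv2.cvtColor(im,cv2.COLOR_RGB2HSV)
H=np.zeros(d.shape)
for v in range(120,330):
    for u in range(150,520):
        if d[v,u]>0: H[v,u]=pt(K,E,d,u,v)[2]
for n,u,v,r,a in(("case",204,277,.019,103),("pot",325,258,.0165,-35),("slim",261,205,.014,45)):
    W=slice(v-22,v+22),slice(u-22,u+22)
    m=H[W]>.023; l,_=ndimage.label(m); m=l==l[22,22]
    ys,xs=np.nonzero(m)
    P=np.array([ray(K,E,x+u-22,y+v-22,.012+r)[:2] for y,x in zip(ys,xs)],np.float32)
    (c,s,ang)=cv2.minAreaRect(P); b=cv2.boxPoints((c,s,ang)); e=[b[1]-b[0],b[2]-b[1]]; L=max(e,key=np.linalg.norm)
    w,V=np.linalg.eigh(np.cov(P.T)); pa=np.degrees(np.arctan2(V[1,1],V[0,1]))
    t=np.degrees(np.arctan2(L[1],L[0])); f=lambda t:t if abs((t-a+180)%360-180)<90 else t+180
    print(n,"ctr",np.round(c,4),"mean",P.mean(0).round(4),"size",np.round(s,4),"liddir",f(t)%360,f(pa)%360)
# rack
T=a=None
m=(H>.02)&(hv[:,:,1]<60)
m[:, :440]=0
# floor central band: fit plane
P=np.array([pt(K,E,d,u,v) for v in range(195,275) for u in range(445,500) if m[v,u]])
for k in range(6):
    A=np.c_[P[:,:2],np.ones(len(P))]; co=np.linalg.lstsq(A,P[:,2],rcond=None)[0]; r=P[:,2]-A@co; P=P[abs(r)<max(.0025,.02/(k+1)**1.5)]
print("plane",co,"slope",np.degrees(np.arctan(np.hypot(*co[:2]))),"uphill dir",np.degrees(np.arctan2(co[1],co[0])),len(P))
for (u,v,z) in [(448,279.2,.083),(489.6,280.3,.083),(451,275.5,.083),(487,278,.079),(468,181,.025),(472.5,179.5,.045)]: print(u,v,ray(K,E,u,v,z).round(4))
```

```text
case ctr [0.4634 0.3538] mean [0.4635 0.3534] size [0.0382 0.0597] liddir 105.39392 104.64270772257254
pot ctr [0.509  0.0703] mean [0.5094 0.0704] size [0.0317 0.0568] liddir 330.2863 329.6522261553648
slim ctr [0.6379 0.2274] mean [0.638  0.2275] size [0.058  0.0255] liddir 45.30555 45.104543358885536
plane [-0.24298188  0.05784069  0.20596788] slope 14.023913802352851 uphill dir 166.61021138095424 1780
448 279.2 [ 0.4536 -0.1983  0.083 ]
489.6 280.3 [ 0.4518 -0.2889  0.083 ]
451 275.5 [ 0.4617 -0.2052  0.083 ]
487 278 [ 0.4573 -0.2849  0.079 ]
468 181 [ 0.6969 -0.2718  0.025 ]
472.5 179.5 [ 0.6942 -0.2763  0.045 ]
```

Run:
```python
from h import *
y=np.radians(166.6); ex=np.array([np.cos(y),np.sin(y)]); ey=np.array([-np.sin(y),np.cos(y)])
for n,R in(("top",(440,515,170,295)),("scene",(115,215,205,325))):
    im,d,K,E=load(n)
    P=np.array([[*pt(K,E,d,u,v),im[v,u].max()-im[v,u].min()] for v in range(R[2],R[3]) for u in range(R[0],R[1]) if d[v,u]>0])
    P=P[P[:,2]>.012]
    s=P[:,:2]@ex; t=P[:,:2]@ey; fl=P[:,2]-(np.c_[P[:,:2],np.ones(len(P))]@[-.24298,.05784,.20597])
    print(n,"s range",np.percentile(s,[0,1,99,100]).round(4))
    k=abs(fl)<.003; print(" floor s",np.percentile(s[k],[0,1,99,100]).round(4))
    for a in np.arange(s.min()+.01,s.max(),.02):
        k=(abs(s-a)<.01); q=k&(abs(fl)<.003); r=k&(fl>.004)
        print(round(a,3),"all t",t[k].min().round(4),t[k].max().round(4),"floor",np.percentile(t[q],[1,99]).round(4) if q.any() else "", "raised",np.unique((t[r]*500).round()*2).astype(int), "z",P[q,2].mean().round(4))
```

```text
top s range [-0.7486 -0.7401 -0.5071 -0.5021]
 floor s [-0.7389 -0.7344 -0.507  -0.5053]
-0.739 all t 0.102 0.1716 floor [0.1029 0.1634] raised [104 106 108 110 112 114 116 118 120 122 124 134 136 138 140 142 144 146
 148 150 152 154 156 158 160 162 164 166 168 170 172] z 0.023
-0.719 all t 0.1013 0.1715 floor [0.1021 0.1658] raised [104 106 108 134 136 138 140 166 168 170 172] z 0.0266
-0.699 all t 0.1017 0.1717 floor [0.1023 0.1653] raised [102 104 106 108 128 134 136 138 164 166 168 170 172] z 0.0314
-0.679 all t 0.1017 0.1701 floor [0.1018 0.1656] raised [102 104 106 126 134 136 138 154 160 164 166 168 170] z 0.0366
-0.659 all t 0.1019 0.1718 floor [0.1022 0.1651] raised [102 104 106 108 130 134 136 138 164 166 168 170 172] z 0.0414
-0.639 all t 0.1015 0.1714 floor [0.1019 0.1652] raised [104 106 108 118 122 134 136 138 164 166 168 170 172] z 0.0464
-0.619 all t 0.1014 0.1708 floor [0.102  0.1657] raised [104 106 108 124 134 136 138 140 142 144 146 150 152 154 156 158 160 162
 164 166 168 170] z 0.0514
-0.599 all t 0.1001 0.1714 floor [0.1026 0.1679] raised [100 102 104 106 114 1
[... 1325 characters left out ...]
6 162 164 166 168 170 172] z 0.0446
-0.623 all t 0.0989 0.1717 floor [0.0995 0.1675] raised [100 102 104 106 110 132 134 136 138 140 144 146 148 150 152 156 158 160
 162 164 166 168 170 172] z 0.0498
-0.603 all t 0.0976 0.1699 floor [0.1001 0.1678] raised [ 98 100 102 104 132 164 166 168 170] z 0.0546
-0.583 all t 0.0939 0.1725 floor [0.0951 0.1697] raised [ 96  98 100 166 168 170 172] z 0.0595
-0.563 all t 0.0928 0.173 floor [0.0945 0.1699] raised [ 94  96  98 100 122 130 152 154 168 170 172] z 0.0643
-0.543 all t 0.094 0.1732 floor [0.0946 0.171 ] raised [ 94  96  98 100 128 168 170 172] z 0.0696
-0.523 all t 0.0941 0.1732 floor [0.0951 0.1702] raised [ 96  98 100 166 168 170 172] z 0.0743
```

```bash
R='0.0456 -0.045 -0.018 -0.0587'; 
python3 -m crank '0.0456 -0.045 -0.018 -0.0587;0.0456 -0.045 -0.018 -0.0587;0.0456 -0.045 -0.018 -0.0587;0.0456 -0.045 -0.018 -0.0587;0.0456 -0.045 -0.018 -0.0587' 100 40
python3 -m crank '0.0456 -0.045 -0.018 -0.0587;0.0456 -0.045 -0.018 -0.0587;0.0456 -0.045 -0.018 -0.0587;0.0456 -0.045 -0.018 -0.0587;0.0456 -0.045 -0.018 -0.0587'
cat >> h.py <<'E'
def wrist(name):
    from station import ctrl
    c=ctrl.get_calibration("wrist"); o=ctrl.get_obs(); im,d=ctrl.get_image("wrist")
    np.savez("pics/"+name,im=im,d=d,K=[c[k] for k in("fx","fy","cx","cy")],E=c["extrinsics"]); cv2.imwrite(f"pics/{name}.png",im[:,:,::-1])
    return im,d,np.array([c[k] for k in("fx","fy","cx","cy")]),c["extrinsics"],o
def fcloud(K,E,d):
    v,u=np.mgrid[:480,:640]; x=(u-K[2])/K[0]; y=(v-K[3])/K[1]; r=np.hypot(x,y)+1e-9
    t=np.tan(np.minimum(r,1.4))*d; P=np.stack([x/r*t,y/r*t,d],-1)-E[:3,3]
    return P@E[:3,:3]
def canister(d,K,E,guess,zlo,zc):
    """heights from depth pick the blob; rays of its pixels are cut with the axis plane"""
    from scipy import ndimage
    P=fcloud(K,E,d); m=(d>0)&(P[...,2]>zlo)&(P[...,2]<.06)&(np.hypot(P[...,0]-guess[0],P[...,1]-guess[1])<.045)
    l,n=ndimage.label(m); m=l==1+np.argmax(ndimage.sum(m,l,range(1,n+1)))
    c=-E[:3,:3].T@E[:3,3]; D=P[m]-c; Q=(c+D*((zc-c[2])/D[:,2])[:,None])[:,:2].astype(np.float32)
    r=cv2.minAreaRect(Q); w,V=np.linalg.eigh(np.cov(Q.T))
    return np.round(r[0],4),Q.mean(0).round(4),np.round(r[1],4),np.degrees(np.arctan2(V[1,1],V[0,1])).round(1)%180,P[m][:,2].max().round(4),m.sum()
E
python3 - <<'E'
from h import *
im,d,K,E,o=wrist("w1"); print(o["t"],o["tool_pos"],o["tool_rot"],o["contact_force"],K,E)
print(canister(d,K,E,(.4634,.3536),.024,.031))
E
```

```text
t: 0.52
tool_pos: [0.3502, 0.465, 0.1635]
tool_rot: [-1.298, -2.861, 0.001]
contact_force: [0.2, 1.1, -0.6]
opening: 0.0852
grip_force: 0.0
t: 0.93
tool_pos: [0.4643, 0.3524, 0.1186]
tool_rot: [-1.918, -2.488, 0.001]
contact_force: [0.2, -0.4, 0.2]
opening: 0.0853
grip_force: 0.0
0.9333 [0.4643357  0.35235774 0.11858865] [-1.91778975e+00 -2.48790516e+00  1.01523563e-03] [ 0.20350624 -0.36686973  0.21782797] [371.64829954 371.64829954 323.01364457 245.00491693] [[ 0.96703977  0.2546181  -0.00192539 -0.53864166]
 [ 0.24441002 -0.92609605  0.28741928  0.20124425]
 [ 0.07139906 -0.27841646 -0.95780293  0.35532772]
 [ 0.          0.          0.          1.        ]]
(array([0.465, 0.349]), array([0.4645, 0.3506], dtype=float32), array([0.0385, 0.0613]), np.float64(105.0), np.float64(0.0503), np.int64(4355))
```

View pics/w1.png

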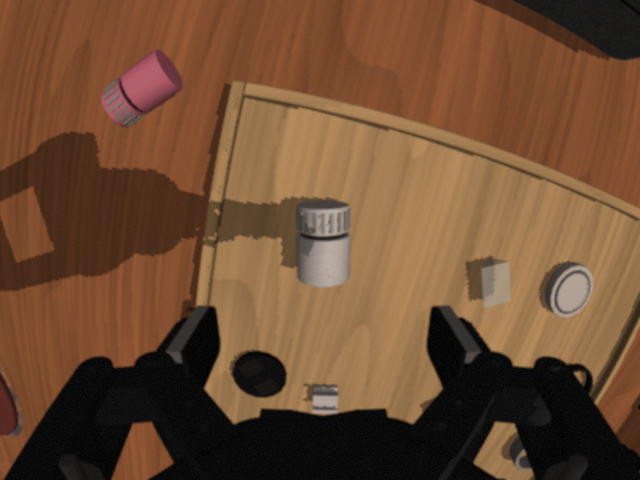

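The wrist view shows the case centred at (323,243), lid up in the image, between the fingers. I'll lower and grip.

```bash
python3 -m crank '0 0 -0.0394 0;0 0 -0.0394 0;0 0 -0.0394 0;0 0 -0.0394 0;0 0 -0.0394 0' 70 40
python3 -m crank '0 0 0 0;0 0 0 0;0 0 0 0;0 0 0 0;0 0 0 0' 10 40
python3 -m crank '0 0 0 0;0 0 0 0;0 0 0 0;0 0 0 0;0 0 0 0'
python3 -m crank '0 0 0 0;0 0 0.05 0;0 0 0.07 0;0 0 0.07 0;0 0 0.07 0'
```

```text
t: 1.4
tool_pos: [0.4633, 0.3536, 0.0197]
tool_rot: [-1.912, -2.492, 0.001]
contact_force: [0.4, -0.7, 0.2]
opening: 0.0597
grip_force: 0.0
t: 1.82
tool_pos: [0.4686, 0.3562, 0.0275]
tool_rot: [1.909, 2.489, 0.015]
contact_force: [-0.4, -0.5, 13.2]
opening: 0.0086
grip_force: 7.7
t: 2.23
tool_pos: [0.4685, 0.3561, 0.0275]
tool_rot: [1.909, 2.489, 0.016]
contact_force: [-0.3, -1.5, 12.0]
opening: 0.0083
grip_force: 7.3
t: 2.65
tool_pos: [0.4642, 0.3541, 0.1546]
tool_rot: [1.911, 2.492, 0.004]
contact_force: [0.2, 0.8, 0.4]
opening: 0.0087
grip_force: 0.0
```

The grasp slipped off the top, because the pads stand farther back when open. I'll re-measure.

```bash
python3 -m crank '0 0 0 0;0 0 0 0;0 0 0 0;0 0 0 0;0 0 0 0' 100 60
python3 - <<'E'
from h import *
im,d,K,E,o=wrist("w2"); print(o["t"],o["tool_pos"],o["tool_rot"])
print(canister(d,K,E,(.4634,.3536),.024,.031)); print(-E[:3,:3].T@E[:3,3])
E
```

```text
t: 3.07
tool_pos: [0.4628, 0.3533, 0.1492]
tool_rot: [-1.912, -2.492, 0.004]
contact_force: [0.6, -0.0, 0.2]
opening: 0.0686
grip_force: 0.0
3.0667 [0.46278019 0.35327664 0.14924217] [-1.91156616 -2.49161293  0.00438848]
(array([0.4536, 0.3464]), array([0.4536, 0.3476], dtype=float32), array([0.0378, 0.0613]), np.float64(105.2), np.float64(0.0503), np.int64(3493))
[0.44479191 0.42346995 0.31206286]
```

View pics/w2.png

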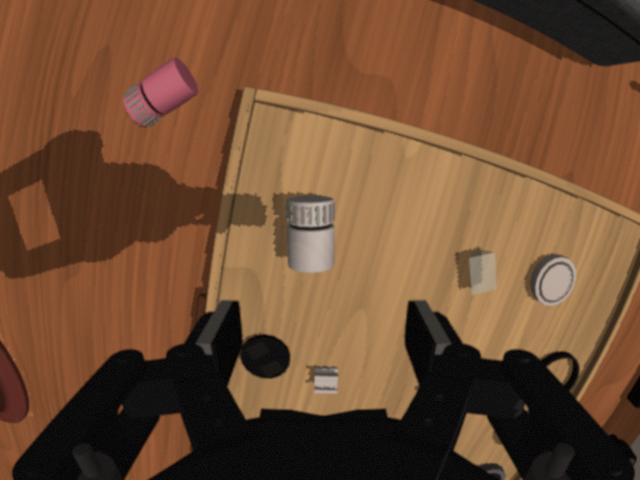

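The case, at (311,235), rolled about 11 mm towards the robot and kept its heading. I'll grip again, deeper.

```bash
python3 -m crank '-0.004 -0.0013 -0.0543 0;-0.004 -0.0013 -0.0543 0;-0.004 -0.0013 -0.0543 0;-0.004 -0.0013 -0.0543 0;-0.004 -0.0013 -0.053 0' 70 40
python3 -m crank '0 0 0 0;0 0 0 0;0 0 0 0;0 0 0 0;0 0 0 0' 35 40
python3 -m crank '0 0 0 0;0 0 0 0;0 0 0 0;0 0 0 0;0 0 0 0'
```

```text
t: 3.53
tool_pos: [0.4527, 0.35, 0.0135]
tool_rot: [-1.912, -2.492, 0.003]
contact_force: [-0.3, -0.1, -0.7]
opening: 0.0596
grip_force: 0.0
t: 3.95
tool_pos: [0.4554, 0.3515, 0.0182]
tool_rot: [1.911, 2.491, 0.006]
contact_force: [0.3, -0.1, -0.3]
opening: 0.0333
grip_force: 37.8
t: 4.37
tool_pos: [0.4538, 0.3506, 0.016]
tool_rot: [1.912, 2.493, 0.0]
contact_force: [-0.4, 0.6, -1.0]
opening: 0.0332
grip_force: 37.8
```

```bash
python3 -m crank '0 0 0.02 0;0 0 0.03 0;0 0 0.04 0;0 0 0.05 0;0 0 0.06 0'
python3 - <<'E'
from h import *
im,d,K,E,o=wrist("w3"); print(o["t"],o["tool_pos"],o["opening"],o["grip_force"])
P=fcloud(K,E,d); m=(d>0)&(np.hypot(P[...,0]-o["tool_pos"][0],P[...,1]-o["tool_pos"][1])<.03); print(np.percentile(P[m][:,2],[1,50,99]))
im2=im[150:450,150:500]; cv2.imwrite("pics/w3c.png",im2[:,:,::-1])
E
```

```text
t: 4.78
tool_pos: [0.4527, 0.3499, 0.116]
tool_rot: [-1.912, -2.492, 0.004]
contact_force: [0.1, 0.3, -0.4]
opening: 0.033
grip_force: 37.9
4.7833 [0.45266501 0.349906   0.11597346] 0.03296730112909873 37.87615120410919
[0.00979066 0.20155173 0.23832815]
```

View pics/w3c.png

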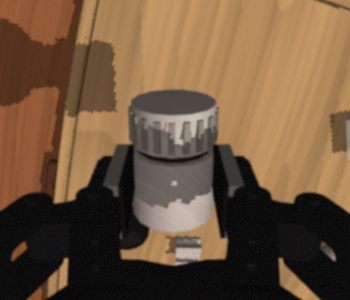

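The case is held, lid on the far side, visible at about (325,275) in full-frame pixels. I'll check its height and tilt in the grip from depth.

```bash
cat >> h.py <<'E'
def held(d,K,E,o,yaw_lid):
    P=fcloud(K,E,d); a=np.radians(yaw_lid); Q=P-o["tool_pos"]
    s=Q[...,0]*np.cos(a)+Q[...,1]*np.sin(a); t=-Q[...,0]*np.sin(a)+Q[...,1]*np.cos(a)
    m=(d>0)&(abs(t)<.012)&(abs(s)<.05)&(Q[...,2]>-.02)&(Q[...,2]<.055)
    print("s range",np.percentile(s[m],[0,2,98,100]).round(4),"z",Q[m][:,2].min().round(4))
    for b in np.arange(-.036,.044,.006):
        k=m&(abs(s-b)<.003)
        if k.sum()>3: print(round(b,3),"ztop",np.percentile(Q[k][:,2],[2,95]).round(4),"t",t[k].mean().round(4),k.sum())
E
python3 - <<'E'
from h import *
from station import ctrl
im,d,K,E=load("w3"); o=ctrl.get_obs(); held(d,K,E,o,104.9)
E
```

```text
s range [-0.0297 -0.0271  0.0247  0.0252] z -0.0099
-0.03 ztop [0.0166 0.026 ] t 0.001 173
-0.024 ztop [0.0161 0.0261] t 0.0003 597
-0.018 ztop [0.0165 0.0263] t 0.0004 644
-0.012 ztop [0.0162 0.0262] t 0.0002 685
-0.006 ztop [0.0166 0.0268] t -0.0006 796
-0.0 ztop [0.0161 0.0263] t 0.0002 822
0.006 ztop [0.0129 0.0253] t 0.0005 750
0.012 ztop [0.0173 0.026 ] t 0.0003 853
0.018 ztop [0.0158 0.0262] t 0.0005 872
0.024 ztop [-0.0072  0.0249] t 0.0009 1859
```

The case hangs level, its axis 7 mm above the TCP and its middle 2 mm towards the base. I'll carry it gently to the mouth.

```bash
python3 -m crank '0 -0.01 0 0;0 -0.02 0 0;0 -0.03 0 0;0 -0.04 0 0;0 -0.05 0 0' 
python3 -m crank '0.0052 -0.0456 0.001 -0.0157;0.0052 -0.0456 0.001 -0.0157;0.0052 -0.0456 0.001 -0.0157;0.0052 -0.0456 0.001 -0.0157;0.0052 -0.0456 0.001 -0.0157'
python3 -m crank '0.0052 -0.0456 0.001 -0.0157;0.0052 -0.0456 0.001 -0.0157;0.0052 -0.0456 0.001 -0.0157;0.0052 -0.0456 0.001 -0.0157;0.0052 -0.0456 0.001 -0.0157'
python3 -m crank '0.0052 -0.0456 0.001 -0.0157;0.0052 -0.0456 0.001 -0.0157;0.0052 -0.0456 0.001 -0.0157;0.0052 -0.0456 0.001 -0.0157;0.0052 -0.0456 0.001 -0.0157'
python3 -m crank '0.0052 -0.0456 0.001 -0.0157;0.0052 -0.0456 0.001 -0.0157;0.0052 -0.0456 0.001 -0.0157;0.0052 -0.0456 0.001 -0.0157;0.0052 -0.0456 0.001 -0.0157'
python3 -m crank '0 -0.05 0 0;0 -0.04 0 0;0 -0.03 0 0;0 -0.02 0 0;0 -0.01 0 0'
python3 - <<'E'
from h import *
im,d,K,E,o=wrist("w4"); print(o["t"],o["tool_pos"],o["tool_rot"],o["opening"])
held(d,K,E,o,76.6); cv2.imwrite("pics/w4c.png",im[100:480,60:600,::-1])
E
```

```text
t: 5.25
tool_pos: [0.4523, 0.2737, 0.1139]
tool_rot: [-1.91, -2.492, 0.005]
contact_force: [0.6, -0.8, -0.9]
opening: 0.0336
grip_force: 37.9
t: 5.67
tool_pos: [0.465, 0.1591, 0.1164]
tool_rot: [-2.063, -2.367, 0.005]
contact_force: [-0.6, 0.3, -0.5]
opening: 0.0335
grip_force: 37.9
t: 6.08
tool_pos: [0.4777, 0.0455, 0.1189]
tool_rot: [-2.205, -2.234, 0.004]
contact_force: [0.6, -0.1, -0.8]
opening: 0.033
grip_force: 37.9
t: 6.5
tool_pos: [0.4905, -0.0681, 0.1213]
tool_rot: [-2.338, -2.094, 0.004]
contact_force: [0.7, -0.8, -0.7]
opening: 0.0331
grip_force: 37.9
t: 6.92
tool_pos: [0.5034, -0.1818, 0.1238]
tool_rot: [-2.462, -1.945, 0.003]
contact_force: [0.6, 0.1, -1.3]
opening: 0.033
grip_force: 37.9
t: 7.33
tool_pos: [0.5046, -0.2564, 0.1248]
tool_rot: [-2.463, -1.947, 0.001]
contact_force: [-0.9, 0.2, -1.6]
opening: 0.0329
grip_force: 37.9
7.3333 [ 0.50456181 -0.25643706  0.12483698] [-2.46302267e+00 -1.94710764e+00  1.06716161e-03] 0.03292799109525432
s range [-0.0282 -0.0256  0.0263  0.0268] z -0.001
-0.03 ztop [0.0289 0.0338] t 0.0002 50
-0.024 ztop [0.0298 0.0347] t -0.0002 582
-0.018 ztop [0.0293 0.0347] t 0.0001 645
-0.012 ztop [0.0294 0.0347] t -0.0002 674
-0.006 ztop [0.0294 0.0348] t -0.0001 727
-0.0 ztop [0.0296 0.0348] t -0.0001 773
0.006 ztop [0.0265 0.0342] t -0.0 866
0.012 ztop [0.0298 0.0345] t -0.0001 799
0.018 ztop [0.0299 0.0347] t 0.0 892
0.024 ztop [0.0015 0.0339] t -0.0001 2169
```

View pics/w4c.png

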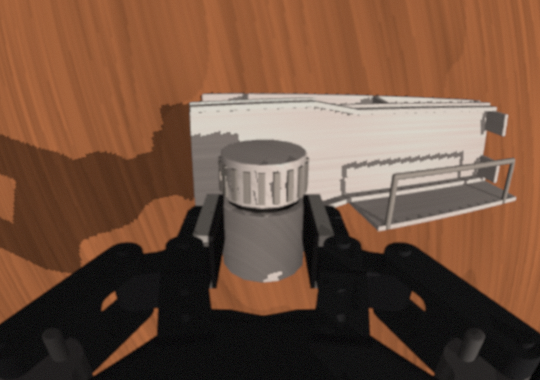

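The case is held level with its axis 15.7 mm above the TCP (the earlier reading lagged). It hangs over the mouth at (325,275), with its lid to the low rail and the cheek on the right at the far side. I'll check the lane's middle line from here.

Run:
```python
from h import *
im,d,K,E=load("w4"); P=fcloud(K,E,d)
y=np.radians(166.6); ex=np.array([np.cos(y),np.sin(y)]); ey=np.array([-np.sin(y),np.cos(y)])
s=P[...,:2]@ex; t=P[...,:2]@ey; k=(d>0)&(P[...,2]>.015)&(P[...,2]<.1)&(t<.19)&(t>.08)&(s>-.76)&(s<-.49)
A=np.c_[P[k][:,:2],np.ones(k.sum())]; fl=P[k][:,2]-A@[-.24298,.05784,.20597]
S,T=s[k],t[k]; print("median floor offset",np.median(fl[abs(fl)<.006]))
for a in np.arange(-.74,-.5,.02):
    q=abs(S-a)<.01
    if q.sum()>20: print(round(a,2),np.percentile(T[q],[0,1,99,100]).round(4),"raised",np.unique((T[q&(fl>.004)&(fl<.012)]*500).round()*2).astype(int))
q=abs(fl)<.004; print("s lip/stop",np.percentile(S[q],[0,.5,99.5,100]))
p=np.array([.5046,-.2564]); print("tcp s,t",p@ex,p@ey)
```

```text
median floor offset -0.0017260426417763167
-0.74 [0.1031 0.1045 0.1711 0.1723] raised [106 108 110 112 114 116 118 120 122 124 126 148 150 156 158 160 162 164
 166 168 170]
-0.72 [0.1028 0.1035 0.1711 0.1726] raised [104 106 108 166 168 170]
-0.7 [0.1027 0.1034 0.1709 0.1723] raised [104 106 108 166 168 170]
-0.68 [0.1025 0.1034 0.171  0.1722] raised [104 106 108 166 168 170]
-0.66 [0.1024 0.1033 0.1711 0.1725] raised [104 106 108 166 168 170]
-0.64 [0.1024 0.1032 0.1709 0.1726] raised [104 106 108 166 168 170]
-0.62 [0.1026 0.1032 0.1713 0.1725] raised [104 106 108 164 166 168 170 172]
-0.6 [0.1004 0.1017 0.1693 0.1716] raised [100 102 104 106 108 166 168 170 172]
-0.58 [0.0972 0.0977 0.1623 0.1658] raised [ 98 100 102 104]
-0.56 [0.0973 0.0974 0.1242 0.1257] raised [ 98 100 102]
-0.54 [0.0971 0.0973 0.1224 0.1239] raised [ 98 100 102]
-0.52 [0.0973 0.0977 0.1589 0.1632] raised [ 98 100 102]
s lip/stop [-0.74107676 -0.73701306 -0.50814636 -0.50692344]
tcp s,t -0.5502828706003635 0.13247974306973737
```

```bash
python3 -m crank '-0.0005 -0.002 -0.02 0;-0.0005 -0.002 -0.024 0;0 0 -0.024 0;0 0 -0.02 0;0 0 -0.012 0' 
python3 -m crank '0 0 -0.002 0;0 0 -0.002 0;0 0 0 0;0 0 0 0;0 0 0 0'
```

```text
t: 7.8
tool_pos: [0.504, -0.2559, 0.0729]
tool_rot: [-2.459, -1.949, 0.002]
contact_force: [0.4, -0.6, -1.0]
opening: 0.0333
grip_force: 37.9
t: 8.22
tool_pos: [0.5058, -0.2578, 0.0747]
tool_rot: [2.462, 1.949, 0.001]
contact_force: [0.5, -0.5, -0.2]
opening: 0.0331
grip_force: 37.9
```

```bash
python3 -m crank '0 0 0 0;0 0 0 0;0 0 0 0;0 0 0 0;0 0 0 0' 
python3 -m crank '0 0 -0.002 0;0 0 -0.002 0;0 0 0 0;0 0 0 0;0 0 0 0'
```

```text
t: 8.63
tool_pos: [0.5052, -0.2575, 0.0739]
tool_rot: [2.463, 1.95, 0.0]
contact_force: [-0.1, -0.8, -0.6]
opening: 0.0332
grip_force: 37.9
t: 9.05
tool_pos: [0.5052, -0.2574, 0.0718]
tool_rot: [-2.463, -1.95, 0.0]
contact_force: [0.5, -0.1, -1.3]
opening: 0.0332
grip_force: 37.9
```

```bash
python3 -m crank '0 0 -0.002 0;0 0 0 0;0 0 0 0;0 0 0 0;0 0 0 0' 
python3 -m crank '0 0 -0.002 0;0 0 0 0;0 0 0 0;0 0 0 0;0 0 0 0'|grep -E 'pos|force'
```

```text
t: 9.47
tool_pos: [0.5053, -0.2574, 0.0709]
tool_rot: [2.463, 1.95, 0.0]
contact_force: [0.8, -0.0, -0.7]
opening: 0.0331
grip_force: 37.9
tool_pos: [0.5056, -0.2577, 0.0704]
contact_force: [-0.3, 0.1, 2.4]
grip_force: 38.8
```

Light contact. I'll release and raise.

```bash
python3 -m crank '0 0 0 0;0 0 0 0;0 0 0 0;0 0 0.005 0;0 0 0.01 0' 60
python3 -m crank '0 0 0.02 0;0 0 0.04 0;0 0 0.05 0;0 0 0.05 0;0 0 0.05 0'
python3 - <<'E'
from station import ctrl
from h import *
im,d=ctrl.get_image("top"); cv2.imwrite("pics/t2.png",cv2.resize(im[150:310,400:560],(640,640))[:600,:,::-1]); _,_,K,E=load("top")
o=ctrl.get_obs();print(o["t"],o["tool_pos"])
np.savez("pics/top2",im=im,d=d,K=K,E=E)
E
```

```text
t: 10.3
tool_pos: [0.5045, -0.257, 0.0766]
tool_rot: [-2.461, -1.949, 0.001]
contact_force: [0.9, -0.6, -0.6]
opening: 0.051
grip_force: 0.0
t: 10.72
tool_pos: [0.5053, -0.2575, 0.1846]
tool_rot: [2.462, 1.95, 0.0]
contact_force: [0.7, -0.8, -0.4]
opening: 0.0514
grip_force: 0.0
10.7667 [ 0.50804552 -0.25926612  0.19127154]
```

View pics/t2.png

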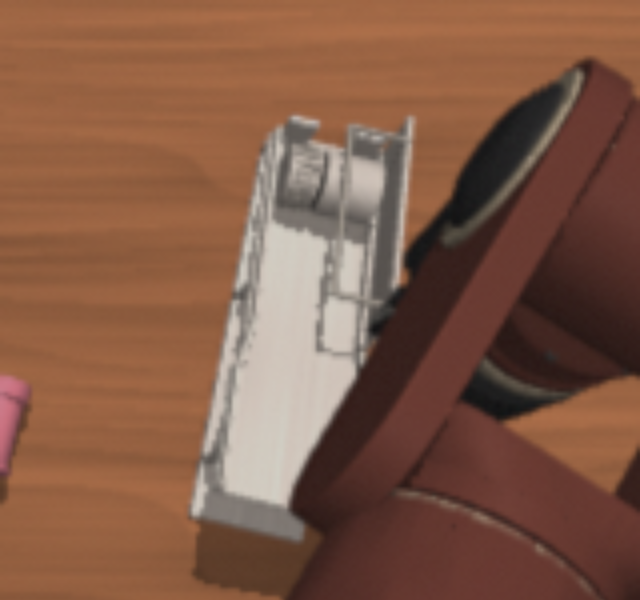

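The case rests against the stop at about (330,185) in the crop, knurled lid to the low rail. Next is the pot.

```bash
python3 -m crank '0.0004 0.02 -0.0055 -0.0592;0.0004 0.0328 -0.0055 -0.0592;0.0004 0.0328 -0.0055 -0.0592;0.0004 0.0328 -0.0055 -0.0592;0.0004 0.0328 -0.0055 -0.0592' 70
python3 -m crank '0.0004 0.0328 -0.0055 -0.0592;0.0004 0.0328 -0.0055 -0.0592;0.0004 0.0328 -0.0055 -0.0592;0.0004 0.0328 -0.0055 -0.0592;0.0004 0.0328 -0.0055 -0.0592' |grep pos
python3 -m crank '0.0004 0.0328 -0.0055 -0.0592;0.0004 0.0328 -0.0055 -0.0592;0.0004 0.0328 -0.0055 -0.0592;0.0004 0.0328 -0.0055 -0.0592;0.0004 0.0328 -0.0055 -0.0592' |grep pos
python3 -m crank '0.0004 0.0328 -0.0055 -0.0592;0.0004 0.0328 -0.0055 -0.0592;0.0004 0.0328 -0.0055 -0.0592;0.0004 0.0328 -0.0055 -0.0592;0.0004 0.04 -0.0055 -0.0592' 
python3 -m crank '0 0 0 0;0 0 0 0;0 0 0 0;0 0 0 0;0 0 0 0' |grep pos
python3 - <<'E'
from h import *
im,d,K,E,o=wrist("w5"); print(o["t"],o["tool_pos"],o["tool_rot"])
v=o["tool_rot"]; print("y yaw",(2*np.degrees(np.arctan2(v[1],v[0]))-90)%360)
print(canister(d,K,E,(.509,.0703),.024,.0285)); print(-E[:3,:3].T@E[:3,3])
cv2.imwrite("pics/w5c.png",im[100:480,60:600,::-1])
E
```

```text
t: 11.18
tool_pos: [0.5064, -0.1813, 0.1693]
tool_rot: [2.848, 1.323, 0.001]
contact_force: [0.4, 0.3, -0.4]
opening: 0.0596
grip_force: 0.0
tool_pos: [0.5075, -0.0992, 0.1556]
tool_pos: [0.5085, -0.0171, 0.1418]
t: 12.43
tool_pos: [0.5096, 0.0683, 0.1281]
tool_rot: [-3.034, 0.816, -0.002]
contact_force: [-0.3, 0.8, 0.3]
opening: 0.0596
grip_force: 0.0
tool_pos: [0.5095, 0.067, 0.1277]
12.85 [0.50948852 0.06700397 0.1277402 ] [ 3.03562824e+00 -8.08863680e-01  9.12507692e-04]
y yaw 240.15962296598946
(array([0.5069, 0.0708]), array([0.5076, 0.0707], dtype=float32), array([0.0319, 0.0605]), np.float64(149.0), np.float64(0.045), np.int64(2948))
[0.57323545 0.03010905 0.2906901 ]
```

View pics/w5c.png

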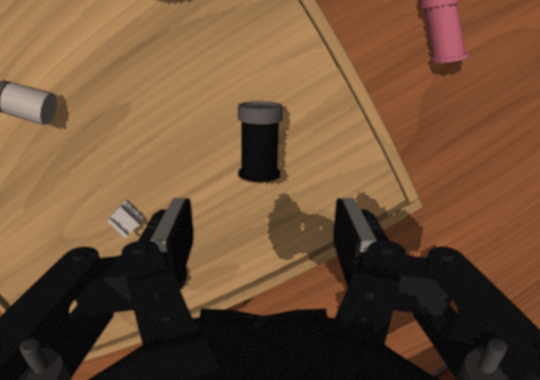

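The pot is at (260,140) in the crop, lid up in the image. I'll lower onto its waist.

```bash
python3 -m crank '-0.003 0.004 -0.05 0;-0.003 0.004 -0.05 0;0 0 -0.05 0;0 0 -0.05 0;0 0 -0.034 0' 65 40
python3 -m crank '0 0 0 0;0 0 0 0;0 0 0 0;0 0 0 0;0 0 0 0' 15 40
python3 -m crank '0 0 0 0;0 0 0 0;0 0 0 0;0 0 0 0;0 0 0 0'
```

```text
t: 13.32
tool_pos: [0.5049, 0.0713, 0.0081]
tool_rot: [3.035, -0.809, -0.004]
contact_force: [0.6, 0.5, 0.0]
opening: 0.0558
grip_force: 0.0
t: 13.73
tool_pos: [0.5077, 0.0717, 0.0122]
tool_rot: [-3.035, 0.808, -0.005]
contact_force: [0.7, 0.1, -0.3]
opening: 0.0235
grip_force: 36.9
t: 14.15
tool_pos: [0.5068, 0.0718, 0.011]
tool_rot: [-3.036, 0.808, -0.002]
contact_force: [-0.2, 0.9, 3.6]
opening: 0.0229
grip_force: 37.9
```

```bash
python3 -m crank '0 0 0.02 0;0 0 0.05 0;0 0 0.06 0;0 0 0.06 0;0 0 0.06 0' | grep -E 'pos|open'
python3 -m crank '-0.0003 -0.014 0 0.0591;-0.0003 -0.03 0 0.0591;-0.0003 -0.036 0 0.0591;-0.0003 -0.036 0 0.0591;-0.0003 -0.036 0 0.0591' | grep -E 'pos|open'
python3 -m crank '-0.0003 -0.036 0 0.0591;-0.0003 -0.036 0 0.0591;-0.0003 -0.036 0 0.0591;-0.0003 -0.036 0 0.0591;-0.0003 -0.036 0 0.0591' | grep -E 'pos|open'
python3 -m crank '-0.0003 -0.036 0 0.0591;-0.0003 -0.036 0 0.0591;-0.0003 -0.036 0 0.0591;-0.0003 -0.036 0 0.0591;-0.0003 -0.036 0 0.0591' | grep -E 'pos|open'
python3 -m crank '-0.0003 -0.036 0 0.0591;-0.0003 -0.036 0 0.0591;-0.0003 -0.036 0 0.0591;-0.0003 -0.028 0 0.0591;-0.0003 -0.016 0 0.0591' | grep -E 'pos|open'
python3 -m crank '0 0 0 0;0 0 0 0;0 0 0 0;0 0 0 0;0 0 0 0' | grep -E 'pos|open'
python3 - <<'E'
from h import *
im,d,K,E,o=wrist("w6"); print(o["t"],o["tool_pos"],o["tool_rot"],o["opening"])
v=o["tool_rot"]; print("y yaw",(2*np.degrees(np.arctan2(v[1],v[0]))-90)%360)
held(d,K,E,o,76.6)
E
```

```text
tool_pos: [0.5056, 0.0718, 0.1368]
opening: 0.0232
tool_pos: [0.5052, -0.0048, 0.1359]
opening: 0.0233
tool_pos: [0.5044, -0.095, 0.1357]
opening: 0.0233
tool_pos: [0.5037, -0.185, 0.1357]
opening: 0.0233
tool_pos: [0.5029, -0.2617, 0.1358]
opening: 0.0229
tool_pos: [0.5033, -0.2596, 0.1354]
opening: 0.0232
16.65 [ 0.50327281 -0.25957338  0.13544276] [-2.46593999e+00 -1.94624348e+00 -4.15931685e-05] 0.02318963803219901
y yaw 346.56454411910335
s range [-0.0258 -0.0232  0.029   0.0296] z -0.0001
-0.024 ztop [0.0245 0.0324] t -0.0 601
-0.018 ztop [0.0231 0.0302] t -0.0001 608
-0.012 ztop [0.0238 0.0311] t 0.0001 665
-0.006 ztop [0.0239 0.0425] t 0.0005 765
-0.0 ztop [0.0235 0.0492] t 0.0006 884
0.006 ztop [0.0232 0.0432] t 0.0011 836
0.012 ztop [0.0227 0.0447] t 0.0012 906
0.018 ztop [0.0238 0.0322] t -0.0001 676
0.024 ztop [0.0045 0.0325] t -0.0005 1285
0.03 ztop [0.0016 0.032 ] t 0.0004 1089
```

The pot is level, its middle 2 mm to the lid side. I'll lower it.

```bash
python3 -m crank '-0.0004 -0.0016 -0.03 0;-0.0004 -0.0016 -0.036 0;0 0 -0.03 0;0 0 -0.02 0;0 0 -0.01 0' | grep -E 'pos|force'
python3 -m crank '0 0 0 0;0 0 0 0;0 0 0 0;0 0 0 0;0 0 0 0' | grep -E 'pos|force'
python3 -m crank '0 0 -0.003 0;0 0 0 0;0 0 0 0;0 0 0 0;0 0 0 0' | grep -E 'pos|force'
```

```text
tool_pos: [0.502, -0.2609, 0.0705]
contact_force: [-0.8, 0.5, -0.3]
grip_force: 37.0
tool_pos: [0.5035, -0.2622, 0.0735]
contact_force: [0.7, -1.4, -0.5]
grip_force: 37.0
tool_pos: [0.5028, -0.2618, 0.0709]
contact_force: [-0.0, -0.5, -0.1]
grip_force: 37.0
```

```bash
python3 -m crank '0 0 -0.002 0;0 0 0 0;0 0 0 0;0 0 0 0;0 0 0 0' | grep -E 'pos|force'
python3 -m crank '0 0 -0.002 0;0 0 0 0;0 0 0 0;0 0 0 0;0 0 0 0' | grep -E 'pos|force'
```

```text
tool_pos: [0.5029, -0.2618, 0.0699]
contact_force: [0.1, 0.3, -0.5]
grip_force: 37.0
tool_pos: [0.5029, -0.2618, 0.0689]
contact_force: [0.3, -0.2, -0.8]
grip_force: 37.0
```

```bash
python3 -m crank '0 0 -0.002 0;0 0 0 0;0 0 0 0;0 0 0 0;0 0 0 0' | grep -E 'pos|force'
python3 -m crank '0 0 -0.001 0;0 0 0 0;0 0 0 0;0 0 0 0;0 0 0 0' | grep -E 'pos|force'
```

```text
tool_pos: [0.5029, -0.2618, 0.0679]
contact_force: [0.6, -0.2, -0.4]
grip_force: 37.0
tool_pos: [0.5031, -0.2619, 0.0677]
contact_force: [-0.4, 0.2, 0.8]
grip_force: 37.7
```

```bash
python3 -m crank '0 0 0 0;0 0 0 0;0 0 0 0;0 0 0.005 0;0 0 0.01 0' 55
python3 -m crank '0 0 0.02 0;0 0 0.04 0;0 0 0.05 0;0 0 0.05 0;0 0 0.05 0' | grep pos
python3 -m crank '0.0 0.02 0 0.02;0 0.0328 0 0.02;0 0.0328 0 0.02;0 0.0328 0 0.02;0 0.0328 0 0.02' | grep pos
python3 - <<'E'
from station import ctrl
from h import *
im,d=ctrl.get_image("top"); 
s,_=ctrl.get_image("scene")
cv2.imwrite("pics/t3.png",np.hstack([cv2.resize(im[150:300,410:535],(400,480)),cv2.resize(s[200:335,105:220],(400,470))[:480] if 0 else cv2.resize(s[200:335,105:220],(400,480))])[:,:,::-1])
E
```

```text
t: 20.03
tool_pos: [0.5022, -0.2614, 0.0742]
tool_rot: [-2.465, -1.945, 0.001]
contact_force: [-0.8, -0.5, -0.2]
opening: 0.0469
grip_force: 0.0
tool_pos: [0.5029, -0.2619, 0.1821]
tool_pos: [0.5018, -0.184, 0.1783]
```

View pics/t3.png

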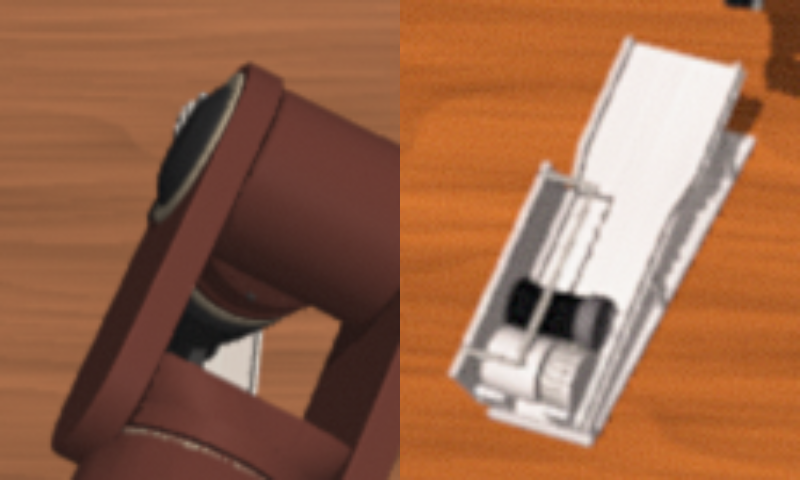

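The right panel (scene view) shows the pot lying against the case, its grey lid at the low rail. The left panel is hidden by the arm. Next is the slim tube. The picture budget is used up, so from here I check by numbers.

```bash
python3 -m crank '0.0181 0.055 -0.0067 -0.0301;0.0181 0.055 -0.0067 -0.0301;0.0181 0.055 -0.0067 -0.0301;0.0181 0.055 -0.0067 -0.0301;0.0181 0.055 -0.0067 -0.0301' 65 | grep pos
python3 -m crank '0.0181 0.055 -0.0067 -0.0301;0.0181 0.055 -0.0067 -0.0301;0.0181 0.055 -0.0067 -0.0301;0.0181 0.055 -0.0067 -0.0301;0.0181 0.055 -0.0067 -0.0301' | grep pos
python3 -m crank '0.0181 0.055 -0.0067 -0.0301;0.0181 0.055 -0.0067 -0.0301;0.0181 0.055 -0.0067 -0.0301;0.0181 0.055 -0.0067 -0.0301;0.0181 0.055 -0.0067 -0.0301' | grep pos
python3 -m crank '0 0 0 0;0 0 0 0;0 0 0 0;0 0 0 0;0 0 0 0' | grep pos
python3 - <<'E'
from h import *
im,d,K,E,o=wrist("w7"); print(o["t"],o["tool_pos"])
v=o["tool_rot"]; print("y yaw",(2*np.degrees(np.arctan2(v[1],v[0]))-90)%360)
print(canister(d,K,E,(.638,.2275),.022,.026)); print(-E[:3,:3].T@E[:3,3])
P=fcloud(K,E,d); a=np.radians(45); Q=P-[.638,.2275,0]; s=Q[...,0]*np.cos(a)+Q[...,1]*np.sin(a); t=-Q[...,0]*np.sin(a)+Q[...,1]*np.cos(a)
m=(d>0)&(abs(t)<.006)&(abs(s)<.04)&(P[...,2]>.03)
for b in np.arange(-.032,.034,.004):
    k=m&(abs(s-b)<.002)
    if k.any(): print(b.round(3),np.median(im[k],0),k.sum())
E
```

```text
tool_pos: [0.5477, -0.0473, 0.162]
tool_pos: [0.5929, 0.0902, 0.1451]
tool_pos: [0.6381, 0.2275, 0.1282]
tool_pos: [0.6385, 0.2251, 0.1297]
22.6333 [0.63846424 0.22508654 0.12974663]
y yaw 314.8691497398288
(array([0.6362, 0.2248]), array([0.6363, 0.2247], dtype=float32), array([0.0591, 0.0268]), np.float64(45.4), np.float64(0.0408), np.int64(2637))
[0.69072823 0.27604921 0.29260637]
-0.028 [156. 141. 130.] 51
-0.024 [166. 150. 139.] 81
-0.02 [166. 150. 139.] 81
-0.016 [166. 151. 140.] 82
-0.012 [166. 151. 139.] 91
-0.008 [165. 149. 138.] 87
-0.004 [164. 149. 138.] 93
0.0 [164. 148. 138.] 92
0.004 [163. 148. 137.] 91
0.008 [10. 10. 10.] 3183
0.012 [10. 10. 10.] 712
0.016 [60. 55. 52.] 147
0.02 [71. 66. 63.] 189
0.024 [79. 73. 70.] 89
```

```bash
python3 -m crank '-0.001 0.0013 -0.05 0;-0.001 0.0013 -0.05 0;0 0 -0.05 0;0 0 -0.05 0;0 0 -0.042 0' 65 40
python3 -m crank '0 0 0 0;0 0 0 0;0 0 0 0;0 0 0 0;0 0 0 0' 15 40
python3 -m crank '0 0 0 0;0 0 0 0;0 0 0 0;0 0 0 0;0 0 0 0'
```

```text
t: 23.1
tool_pos: [0.637, 0.2266, 0.0071]
tool_rot: [-2.904, -1.199, 0.002]
contact_force: [0.1, 1.2, 0.1]
opening: 0.0554
grip_force: 0.0
t: 23.52
tool_pos: [0.6392, 0.2278, 0.0111]
tool_rot: [2.903, 1.2, 0.006]
contact_force: [0.6, -0.6, 0.1]
opening: 0.0225
grip_force: 35.9
t: 23.93
tool_pos: [0.6381, 0.2277, 0.0094]
tool_rot: [2.903, 1.201, 0.002]
contact_force: [-1.6, -0.1, 3.7]
opening: 0.0224
grip_force: 37.1
```

```bash
python3 -m crank '0 0 0.02 0;0 0 0.05 0;0 0 0.06 0;0 0 0.06 0;0 0 0.06 0' | grep -E 'pos|open'
python3 -m crank '-0.0071 -0.0257 0 0.0093;-0.0142 -0.0514 0 0.0185;-0.0142 -0.0514 0 0.0185;-0.0142 -0.0514 0 0.0185;-0.0142 -0.0514 0 0.0185' | grep -E 'pos|open'
python3 -m crank '-0.0142 -0.0514 0 0.0185;-0.0142 -0.0514 0 0.0185;-0.0142 -0.0514 0 0.0185;-0.0142 -0.0514 0 0.0185;-0.0142 -0.0514 0 0.0185' | grep -E 'pos|open'
python3 -m crank '-0.0142 -0.0514 0 0.0185;-0.0142 -0.0514 0 0.0185;-0.0142 -0.0514 0 0.0185;-0.0142 -0.0514 0 0.0185;-0.0142 -0.0514 0 0.0185' | grep -E 'pos|open'
python3 -m crank '-0.0142 -0.0514 0 0.0185;-0.0142 -0.0514 0 0.0185;-0.0142 -0.0514 0 0.0185;-0.0142 -0.0514 0 0.0185;-0.0071 -0.0257 0 0.0093' | grep -E 'pos|open'
python3 -m crank '0 0 0 0;0 0 0 0;0 0 0 0;0 0 0 0;0 0 0 0' | grep -E 'pos|open'
python3 - <<'E'
from h import *
im,d,K,E,o=wrist("w8"); print(o["t"],o["tool_pos"],o["tool_rot"],o["opening"])
v=o["tool_rot"]; print("y yaw",(2*np.degrees(np.arctan2(v[1],v[0]))-90)%360)
held(d,K,E,o,76.6); p=o["tool_pos"]; print("s,t",p[0]*-.9728+p[1]*.2318,-.2318*p[0]-.9728*p[1])
E
```

```text
tool_pos: [0.6371, 0.2275, 0.1349]
opening: 0.0222
tool_pos: [0.605, 0.111, 0.134]
opening: 0.0227
tool_pos: [0.5695, -0.0177, 0.134]
opening: 0.0228
tool_pos: [0.534, -0.1462, 0.134]
opening: 0.0225
tool_pos: [0.5017, -0.2632, 0.1341]
opening: 0.0222
tool_pos: [0.503, -0.2598, 0.1337]
opening: 0.0227
26.4333 [ 0.50296745 -0.25976251  0.13365003] [-2.46441639e+00 -1.94809389e+00 -1.52579903e-04] 0.02265745459783414
y yaw 346.65196097042593
s range [-0.0286 -0.0261  0.0257  0.0263] z 0.0012
-0.03 ztop [0.0226 0.0287] t 0.0001 86
-0.024 ztop [0.0213 0.0292] t -0.0 577
-0.018 ztop [0.0222 0.0293] t -0.0003 591
-0.012 ztop [0.0231 0.0425] t -0.0005 680
-0.006 ztop [0.0232 0.047 ] t -0.0005 798
-0.0 ztop [0.0231 0.0499] t -0.0005 886
0.006 ztop [0.0233 0.0491] t -0.0005 961
0.012 ztop [0.0219 0.0477] t 0.001 986
0.018 ztop [0.0211 0.0291] t -0.0001 809
0.024 ztop [0.0041 0.0289] t -0.0001 1609
s,t -0.5494996822932434 0.13610912008662343
```

```bash
python3 -m crank '0.0004 0.0017 -0.03 0;0.0004 0.0017 -0.036 0;0 0 -0.03 0;0 0 -0.02 0;0 0 -0.011 0' | grep -E 'pos|force'
python3 -m crank '0 0 0 0;0 0 0 0;0 0 0 0;0 0 0 0;0 0 0 0' | grep -E 'pos|force'
python3 -m crank '0 0 -0.002 0;0 0 0 0;0 0 0 0;0 0 0 0;0 0 0 0' | grep -E 'pos|force'
python3 -m crank '0 0 -0.002 0;0 0 0 0;0 0 0 0;0 0 0 0;0 0 0 0' | grep -E 'pos|force'
```

```text
tool_pos: [0.5023, -0.258, 0.0683]
contact_force: [-0.4, 0.1, 0.1]
grip_force: 36.0
tool_pos: [0.5037, -0.2595, 0.0712]
contact_force: [-0.4, -0.5, 0.7]
grip_force: 36.0
tool_pos: [0.5031, -0.259, 0.0691]
contact_force: [0.2, 0.3, 0.0]
grip_force: 36.0
tool_pos: [0.5031, -0.259, 0.0682]
contact_force: [-0.2, -0.3, -0.4]
grip_force: 36.0
```

```bash
python3 -m crank '0 0 -0.002 0;0 0 0 0;0 0 0 0;0 0 0 0;0 0 0 0' | grep -E 'pos|force'
python3 -m crank '0 0 -0.002 0;0 0 0 0;0 0 0 0;0 0 0 0;0 0 0 0' | grep -E 'pos|force'
```

```text
tool_pos: [0.5031, -0.2591, 0.0671]
contact_force: [-0.2, -0.3, 0.3]
grip_force: 36.0
tool_pos: [0.5032, -0.2591, 0.0662]
contact_force: [-0.1, -1.5, -0.7]
grip_force: 36.2
```

```bash
python3 -m crank '0 0 -0.0015 0;0 0 0 0;0 0 0 0;0 0 0 0;0 0 0 0' | grep -E 'pos|force'
python3 -m crank '0 0 0 0;0 0 0 0;0 0 0 0;0 0 0.005 0;0 0 0.01 0' 52 | grep -E 'pos|force|open'
python3 -m crank '0 0 0.02 0;0 0 0.04 0;0 0 0.05 0;0 0 0.05 0;0 0 0.05 0' | grep pos
python3 -m crank '0 0.03 0 0;0 0.05 0 0;0 0.06 0 0;0 0.06 0 0;0 0.06 0 0' | grep pos
python3 -m crank '0 0.07 0 0;0 0.07 0 0;0 0.07 0 0;0 0.07 0 0;0 0.07 0 0' | grep pos
python3 -m crank '0 0.07 0 0;0 0.07 0 0;0 0.07 0 0;0 0.05 0 0;0 0.02 0 0' | grep pos
python3 - <<'E'
from station import ctrl
from h import *
ex=np.array([-.9728,.2318]); ey=np.array([-.2318,-.9728]); print(ctrl.get_obs()["t"])
for n,R in(("scene",(105,215,205,330)),("top",(440,515,165,295))):
    im,d=ctrl.get_image(n); _,_,K,E=load(n); v,u=np.mgrid[R[2]:R[3],R[0]:R[1]]; d=d[R[2]:R[3],R[0]:R[1]]; im=im[R[2]:R[3],R[0]:R[1]]
    P=(np.stack([(u-K[2])/K[0]*d,(v-K[3])/K[1]*d,d],-1)-E[:3,3])@E[:3,:3]
    s=P[...,:2]@ex; t=P[...,:2]@ey; fl=P[...,2]-(P[...,:2]@[-.24298,.05784]+.20597)
    up=(s+.737)/np.cos(.244)
    print(n,"rows: distance up lane; cols: t from rail to cheek (mm rel. middle), height mm/brightness")
    for a in np.arange(.003,.2,.006):
        print(int(a*1000),*[ (lambda k: f"{np.median(fl[k])*1000:4.0f}/{np.median(im[k]):3.0f}" if k.any() else "   .    ")((d>0)&(abs(up-a)<.003)&(abs(t-.1353-b)<.003)) for b in np.arange(-.03,.031,.006)])
E
```

```text
tool_pos: [0.5035, -0.2592, 0.066]
contact_force: [-1.2, 0.6, 5.5]
grip_force: 37.8
tool_pos: [0.5023, -0.2585, 0.0719]
contact_force: [-0.4, 0.0, -0.1]
opening: 0.0445
grip_force: 0.0
tool_pos: [0.5031, -0.2591, 0.1801]
tool_pos: [0.5028, -0.1275, 0.1782]
tool_pos: [0.5026, 0.048, 0.1783]
tool_pos: [0.5023, 0.1893, 0.1782]
31.4833
scene rows: distance up lane; cols: t from rail to cheek (mm rel. middle), height mm/brightness
3   10/134   33/209   36/212   30/206   35/216   34/230   32/220   34/231   34/221   32/220   24/158
9   14/154   37/208   38/204   36/173   36/224   40/188   38/222   36/236   37/234   36/234   40/126
15   11/154   35/195   34/197   37/184   36/165   42/166   37/199   36/228   36/226   35/224   34/129
21   11/151   33/158   32/164   30/152   30/155   36/167   33/182   33/198   34/198   32/206   32/123
27    6/166   27/124   30/140   25/144   28/114   45/150   26/ 89   28/143   27/142   27/140   35/113
33   -3/172   21/ 95   24/100   20/ 44   23/ 34   35/ 74   21/ 31   26/ 54   21/ 21   24/ 22   30/106
39   -3/179   22/116   28/125   26/ 49   28/ 20   30/ 22   2
[... 5483 characters left out ...]
0    1/204    1/205   -2/206    0/202   -1/202   -1/205   -2/203    1/202   -3/201
165  -26/198    1/201   -0/204    1/205    0/206    1/203   -1/203   -3/205   -3/203    0/202   -1/202
171  -55/193    0/201   -0/204    0/206   -1/207    0/203   -1/203    0/205    0/202   -2/202    0/203
177  -57/199   -1/193    0/205    0/207   -0/210   -0/202   -1/204   -1/206   -0/204    0/202   -0/203
183  -59/194   -0/203   -0/206    0/207   -1/211    0/203   -0/204    0/206   -1/203    0/203   -2/203
189  -31/196   -2/204   -0/206   -2/208    0/210    0/204   -0/204   -1/207    0/203   -1/204   -0/203
195  -60/194   -0/201   -0/208   -1/209   -0/210    0/204   -1/206   -1/206    1/204    1/203   -0/202
```

The order is right and the canisters are touching. Their heights (38, 33 and 28 mm) match the case, the pot and the tube, and the darker lids are at the rail. I'll hand it in.

```bash
python3 -c "
from station import ctrl
print(ctrl.finish_job())"
```

```text
the job is handed in; nothing more can be done
None
```

The job is handed in at about 31.5 s: the rack holds the case at the stop, then the pot, then the slim tube, all lids to the low rail; the case's first grasp slipped and rolled it about 11 mm in the tray before I re-gripped it.

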